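Switch off the outlet left on at the garage power bar

TASK

One of the four outlets of the power bar on the garage table has been left on: its key is latched down. Tap all four keys lightly, one after the other from the robot's left to its right, to feel which one is down, without switching any of them; then press the latched key fully in and let go so that it pops up, leaving all four keys up. Leave the things standing around the bar alone and pick nothing up.

Things in the scene. Friction and masses are not known exactly. Their poses are not given: they have to be found in the camera images.
- bar: Power bar fixed to the table, 92 mm wide (x, away from the robot), 264 mm long (y, to the robot's left), 42 mm high (end caps 44), turned up to 20 deg; z up; origin: centre of its underside. On top: four flat black outlets at x +21 mm; nearer the robot, four identical white keys at x -22, y +75, +25, -25, -75 mm, each in a black frame 31 mm square, 1.5 mm high. A thin screw ear at each end.
- key_a_top (a point): Centre of the top of a key's white cap, 22 x 22 mm (letters change places from start to start). Height above the table 54 mm up (off), about 49 latched (on), 45.4 at its stop. Push-push: pressed to the stop (about 5 N) and let go, an up key stays latched and a latched one pops up; pressed less, it comes back. An up key gives from 1.3 N by about 2 mm per N; a latched one only from 3.7 N.
- key_b_top (a point): Centre of the top of a key's white cap, 22 x 22 mm (letters change places from start to start). Height above the table 54 mm up (off), about 49 latched (on), 45.4 at its stop. Push-push: pressed to the stop (about 5 N) and let go, an up key stays latched and a latched one pops up; pressed less, it comes back. An up key gives from 1.3 N by about 2 mm per N; a latched one only from 3.7 N.
- key_c_top (a point): Centre of the top of a key's white cap, 22 x 22 mm (letters change places from start to start). Height above the table 54 mm up (off), about 49 latched (on), 45.4 at its stop. Push-push: pressed to the stop (about 5 N) and let go, an up key stays latched and a latched one pops up; pressed less, it comes back. An up key gives from 1.3 N by about 2 mm per N; a latched one only from 3.7 N.
- key_d_top (a point): Centre of the top of a key's white cap, 22 x 22 mm (letters change places from start to start). Height above the table 54 mm up (off), about 49 latched (on), 45.4 at its stop. Push-push: pressed to the stop (about 5 N) and let go, an up key stays latched and a latched one pops up; pressed less, it comes back. An up key gives from 1.3 N by about 2 mm per N; a latched one only from 3.7 N.
- mug: Blue mug, 82 mm across, 82 mm high, with a handle, standing 140 to 170 mm behind the bar's centre (its far side). Loose; origin at the centre of its underside. Leave it standing as it is.
- torch: Black hand torch standing on its head, 112 mm high, 38 mm across at the foot, 29 mm above, behind the bar like the mug. Loose; origin at the centre of its underside. Leave it standing as it is.
- tape: Grey tape measure standing on the table in front of the bar (robot's side), 66 x 36 mm, 62 mm high. Loose; origin at the centre of its underside. Leave it standing as it is.
- wax_tin: Small amber jar with a steel cap, 68 mm across, 62 mm high, beyond the bar's left end. Loose; origin at the centre of its underside. Leave it standing as it is.

How it is judged:
By the outcome, as a careful person would: the job done as asked, in the order asked, and still so for the second after the job is handed in, with the robot touching nothing.
It also fails if it takes over 45 s, if anything falls off the work surface, if the arm or the gripper's body presses on something with over 40 N, if the wrist force passes 120 N, or if a joint passes its speed limit or range.

ROBOT

A 7-joint arm with a two-finger parallel gripper is mounted at the origin on the work surface. World frame = base frame: x ahead of the robot, y to its left, z up, the work surface at z = 0. Lengths are in m, angles in degrees, forces in N, time in s.
With the tool pointing down it reaches from about 0.425 to 0.875 m from the base axis. Payload 4.7 kg.
Tool frame: the origin (TCP) lies at the very end of the fingers, on their centre line; the grasp point (between the pads) lies 19 mm behind it; z points along the fingers, y is the line along which they close (so a half turn about z gives the same grasp; the last joint's range is limited). The gripper opens to 85 mm and grips with 20 to 120 N. Pads are 22 mm wide; open, the fingers measure 114 mm over their backs; the gripper's body (76 mm by 85 mm) begins 54 mm behind the grasp point. The pads swing forward as they close: fully open they stand 13 mm farther back than shut.
Start: joints at [-75.968, 18.392, -4.016, 83.108, 1.295, 78.541, -3.26], TCP at [0.149, 0.633, 0.208] pointing down, gripper open.
Joint ranges: [-163.93, 163.93], [-17.29, 119.83], [-79.2, 71.16], [3.27, 140.29], [-89.18, 269.18], [5.43, 117.66], [-154.24, 154.24]. Speed limits (degrees/s): [147.25, 147.25, 180, 180, 180, 180, 180].

INTERFACE

Orientations are given as [roll, pitch, yaw] about the fixed x, y, z axes, in that order (R = Rz(yaw) Ry(pitch) Rx(roll)).
In Python, from plant import env gives the robot as it stands. The module is installed in compiled form; this text tells all that it offers.
- The arm moves only by the shell command python3 -m handwheel 'ROWS' [FORCE]. ROWS is JSON, a list of rows, each an object with "offset": the shift along the world's x, y, z in mm, a list of three; "rotation": the turn, a rotation vector about the world's x, y, z in units of 5 degrees (1.0 is 5 degrees), a list of three; "grip": the finger opening in mm, from 0 to 85.4. In form: [{"offset": [tx, ty, tz], "rotation": [rx, ry, rz], "grip": grip}, ...]. A call has 1 to 12 rows; each row is the pose to reach, as a shift and turn from the pose commanded when the call began; what a row does not reach only later rows make up. A row lasts 1/10 s, in which the tool goes at most 50 mm and 8.59 degrees, less where a joint would pass 70% of its speed; a pose out of reach is approached as far as the arm can. A call with a gripper value outside its range is refused whole. The fingers move at their own pace and stop on an object; FORCE is the grip in N (left out, the last holds). Time passes only in rows, so rows that repeat a pose let the fingers close. It gives the time, the measured TCP pose, the force, the opening and the grip force at its end, in the units of the state.
- env.sense(): the state, without advancing time (a new reading comes with each control period).
- env.read_camera(name): name is "scene" or "top" or "wrist"; returns the picture (384x512x3 uint8, red, green, blue); there is no depth.
- env.camera_info(name): a dict with "camera_matrix" (3x3 intrinsics, pixels), "dist_coeffs" ([k1, k2, p1, p2, k3] as OpenCV has them; the pictures are not rectified), "extrinsics" (4x4, takes a point from camera to world coordinates); the wrist camera has in their place "mount" (4x4, takes a point from camera to tool coordinates, whose origin is the TCP and whose axes are the flange's). Camera axes: x right, y up, looking along -z (the intrinsics and any distortion apply to the point x, -y, -z); pixel columns grow to the right and rows downward; lengths in m; the calibration is good to about 2 mm. A picture is of the moment at which its call begins: read the wrist's pose just before it. camera_info takes no time and is no camera call.
- env.finish_job(): hands the job in; it is judged then, once.
The state is a dict: "time": time; "joints": joint angles; "qd": joint speeds; "tau": joint torques, N m; "tool_pos": TCP position; "orientation": TCP orientation; "ft_force": force on the tool from outside, world axes, zero at the start; "moment": the same for the moment, N m; "opening": finger opening in m; "grip_force": force on a finger pad.
Only numpy, scipy, OpenCV 4.12 (cv2) and the standard library are available. Lean on these libraries where they do the work, as an engineer would, in place of code of your own. Each camera call takes 0.05 s, during which the arm holds its last target. There are 200 camera calls.

## Working session

There is one attempt and no reset: what is moved stays moved. The work goes in short steps, Python scripts to look and compute and a shell command to move; the robot and the scene stay as the last step left them, time stands still between calls to the robot, and variables do not carry over. Pictures are saved under pics/ and viewed, at most 10 in all, crops included, and the job is handed in when it is done.

```bash
mkdir -p pics
python3 - <<'E'
from plant import env
import cv2
s=env.sense();print({k:s[k] for k in("time","tool_pos","orientation","ft_force","opening")})
for n in("top","scene"):
    im=env.read_camera(n);cv2.imwrite(f"pics/{n}0.png",im[:,:,::-1])
    i=env.camera_info(n);print(n,i)
print(env.camera_info("wrist"))
E
```

```text
{'time': 0.0, 'tool_pos': array([0.14861157, 0.63219506, 0.20702818]), 'orientation': array([-1.79892181e+02,  7.98471567e-03,  1.66779547e+02]), 'ft_force': array([ 0.82923783, -0.34103467, -0.45765286]), 'opening': 0.08544613041522918}
top {'camera_matrix': array([[361.20190871,   0.        , 259.48634825],
       [  0.        , 361.20190871, 192.67947025],
       [  0.        ,   0.        ,   1.        ]]), 'dist_coeffs': array([0.03972113, 0.        , 0.        , 0.        , 0.        ]), 'extrinsics': array([[ 0.00919927,  0.97313533, -0.23005   ,  0.43376402],
       [-0.99993261,  0.00732293, -0.00900868,  0.06398963],
       [-0.00708203,  0.23011737,  0.97313711,  0.75136561],
       [ 0.        ,  0.        ,  0.        ,  1.        ]])}
scene {'camera_matrix': array([[397.58799705,   0.        , 251.56091   ],
       [  0.        , 397.58799705, 191.7872128 ],
       [  0.        ,   0.        ,   1.        ]]), 'dist_coeffs': array([-0.14004534,  0.        ,  0.        ,  0.        ,  0.        ]), 'extrinsics': array([[ 0.41985039, -0.67975002,  0.60138637,  1.0082507 ],
       [ 0.90744997,  0.30262419, -0.29146724, -0.1446859 ],
       [ 0.0161308 ,  0.66810068,  0.74389602,  0.59351128],
       [ 0.        ,  0.        ,  0.        ,  1.        ]])}
{'camera_matrix': array([[301.95152142,   0.        , 252.9504432 ],
       [  0.        , 301.95152142, 190.30638547],
       [  0.        ,   0.        ,   1.        ]]), 'dist_coeffs': array([-0.06208273,  0.        ,  0.        ,  0.        ,  0.        ]), 'mount': array([[-3.85220055e-05,  9.44409154e-01,  3.28772487e-01,
         8.51111007e-02],
       [ 9.99999088e-01, -4.07563018e-04,  1.28790648e-03,
        -4.74761959e-04],
       [ 1.35030618e-03,  3.28772236e-01, -9.44408277e-01,
        -1.66337201e-01],
       [ 0.00000000e+00,  0.00000000e+00,  0.00000000e+00,
         1.00000000e+00]])}
```

```bash
python3 -c "
import cv2
a=cv2.imread('pics/top0.png');cv2.imwrite('pics/top0x.png',cv2.resize(a,(800,600),interpolation=cv2.INTER_CUBIC))"
```

```text
(no output)
```

View pics/top0x.png

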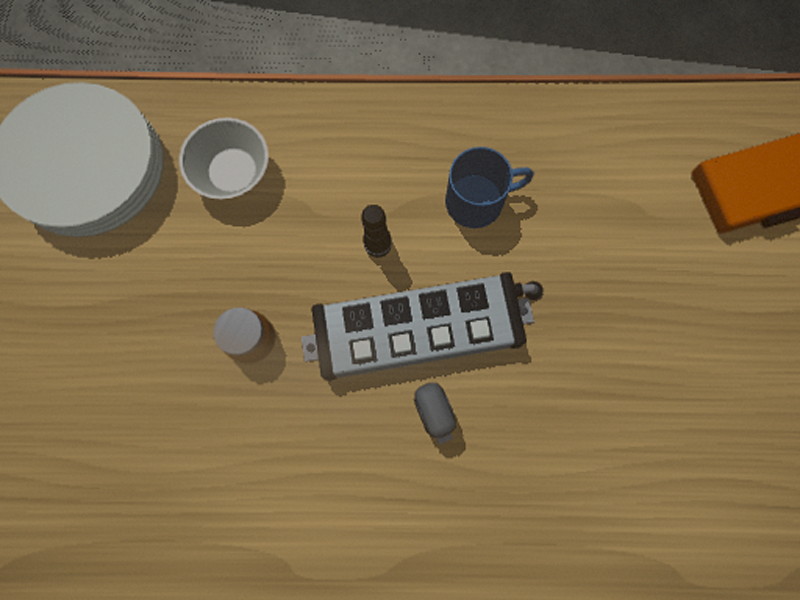

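View pics/scene0.png

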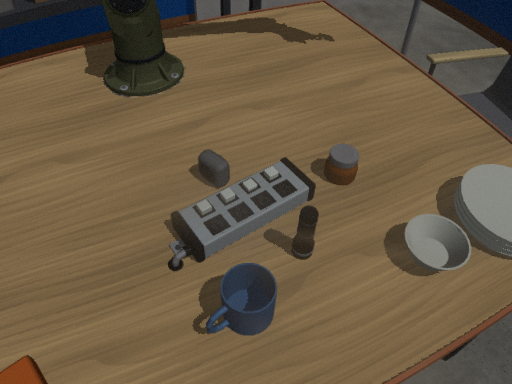

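```bash
cat > h.py <<'E'
import numpy as np, cv2
from plant import env
def ray(n,uv):
    i=env.camera_info(n);K=i["camera_matrix"]
    p=cv2.undistortPoints(np.array(uv,float).reshape(-1,1,2),K,i["dist_coeffs"]).reshape(-1,2)
    E=i["extrinsics"] if "extrinsics" in i else None
    d=np.c_[p[:,0],-p[:,1],-np.ones(len(p))]@E[:3,:3].T
    return E[:3,3],d
def plane(n,uv,z):
    o,d=ray(n,uv);return o+d*((z-o[2])/d[:,2])[:,None]
E
python3 - <<'E'
from h import *
np.set_printoptions(precision=4,suppress=True)
P={}
for n,roi in(("top",(215,190,325,240)),("scene",(185,160,290,220))):
    im=cv2.imread(f"pics/{n}0.png");x0,y0,x1,y1=roi
    sub=im[y0:y1,x0:x1]
    m=((sub.min(2)>(185 if n=="top" else 175))).astype(np.uint8)
    k,l,s,c=cv2.connectedComponentsWithStats(m)
    q=sorted([(*(c[j]+[x0,y0]),s[j,4]) for j in range(1,k) if s[j,4]>20]);print(n,np.array(q))
    P[n]=np.array(q)[:,:2]
a=plane("top",P["top"],.053);print("top",a,np.linalg.norm(np.diff(a,axis=0),axis=1))
if len(P["scene"])==4: print("scene",plane("scene",P["scene"],.053))
s=.64
print("tape",plane("top",[[433*s,398*s]],.062),"torch",plane("top",[[373*s,214*s]],.112),"mug",plane("top",[[480*s,172*s]],.082),"tin",plane("top",[[238*s,331*s]],.062))
E
```

```text
top []Traceback (most recent call last):
  File "<stdin>", line 10, in <module>
IndexError: too many indices for array: array is 1-dimensional, but 2 were indexed
```

```bash
cat > m.py <<'E'
from h import *
np.set_printoptions(precision=4,suppress=True)
P={}
for n,roi in(("top",(215,190,325,240)),("scene",(185,160,290,220))):
    im=cv2.imread(f"pics/{n}0.png");x0,y0,x1,y1=roi
    sub=im[y0:y1,x0:x1].astype(int)
    w=sub[:,:,2]-0.7*(sub[:,:,0]-sub[:,:,2])*3
    print(n,sub[:,:,2].max())
    m=((sub[:,:,2]>sub[:,:,0]-3)&(sub.min(2)>110)).astype(np.uint8)
    k,l,s,c=cv2.connectedComponentsWithStats(m,connectivity=4)
    q=sorted([(*(c[j]+[x0,y0]),s[j,4]) for j in range(1,k) if s[j,4]>20]);print(n,np.array(q))
    P[n]=np.array(q)[:,:2]
a=plane("top",P["top"],.053);print("top",a,np.linalg.norm(np.diff(a,axis=0),axis=1))
print("scene",plane("scene",P["scene"],.053))
s=.64
print("tape",plane("top",[[433*s,398*s]],.062),"torch",plane("top",[[373*s,214*s]],.112),"mug",plane("top",[[480*s,172*s]],.082),"tin",plane("top",[[238*s,331*s]],.062))
E
python3 m.py
```

```text
top 177
top [[217.     228.8636  22.    ]
 [231.4052 222.9914 116.    ]
 [256.6579 219.0088 114.    ]
 [281.7257 214.2566 113.    ]
 [306.7589 209.8661 112.    ]]
scene 156
scene [[203.5701 204.9626 107.    ]
 [227.434  192.9811 106.    ]
 [249.5    183.5     94.    ]
 [271.234  171.117   94.    ]]
top [[ 0.5261  0.1522  0.053 ]
 [ 0.5378  0.1246  0.053 ]
 [ 0.546   0.0755  0.053 ]
 [ 0.5558  0.0265  0.053 ]
 [ 0.5649 -0.0226  0.053 ]] [0.03   0.0498 0.0499 0.0499]
scene [[ 0.5652 -0.0239  0.053 ]
 [ 0.5561  0.0257  0.053 ]
 [ 0.5509  0.0723  0.053 ]
 [ 0.5382  0.124   0.053 ]]
tape [[0.477  0.0361 0.062 ]] torch [[0.6926 0.1101 0.112 ]] mug [[ 0.7629 -0.0239  0.082 ]] tin [[0.5571 0.2773 0.062 ]]
```

```bash
python3 -m handwheel '[{"offset":[5,-7,0],"rotation":[0,0,0],"grip":0},{"offset":[20,-26,0],"rotation":[0,0,0.3],"grip":0},{"offset":[40,-52,0],"rotation":[0,0,0.6],"grip":0},{"offset":[65,-85,0],"rotation":[0,0,1],"grip":0},{"offset":[90,-118,0],"rotation":[0,0,1.4],"grip":0},{"offset":[115,-150,0],"rotation":[0,0,1.8],"grip":0},{"offset":[140,-183,0],"rotation":[0,0,2.2],"grip":0},{"offset":[165,-215,0],"rotation":[0,0,2.6],"grip":0},{"offset":[190,-248,0],"rotation":[0,0,3],"grip":0},{"offset":[210,-274,0],"rotation":[0,0,3.4],"grip":0},{"offset":[225,-294,0],"rotation":[0,0,3.7],"grip":0},{"offset":[230,-300,0],"rotation":[0,0,3.8],"grip":0}]' 20
```

```text
time: 1.3
tool_pos: [0.3808, 0.3293, 0.2082]
orientation: [-180.0, 0.0, -174.5]
ft_force: [0.4, -0.8, 1.0]
opening: 0.0
grip_force: 0.0
```

```bash
python3 -m handwheel '[{"offset":[6,-8,0],"rotation":[0,0,0.1],"grip":0},{"offset":[22,-28,0],"rotation":[0,0,0.3],"grip":0},{"offset":[44,-58,-5],"rotation":[0,0,0.5],"grip":0},{"offset":[68,-88,-15],"rotation":[0,0,0.7],"grip":0},{"offset":[92,-120,-30],"rotation":[0,0,0.9],"grip":0},{"offset":[116,-151,-50],"rotation":[0,0,1],"grip":0},{"offset":[138,-180,-70],"rotation":[0,0,1],"grip":0},{"offset":[150,-196,-90],"rotation":[0,0,1],"grip":0},{"offset":[156,-204,-105],"rotation":[0,0,1],"grip":0},{"offset":[157,-205,-110],"rotation":[0,0,1],"grip":0},{"offset":[157,-205,-110],"rotation":[0,0,1],"grip":0},{"offset":[157,-205,-110],"rotation":[0,0,1],"grip":0}]'
python3 - <<'E'
from h import *
im=env.read_camera("wrist");cv2.imwrite("pics/w1.png",cv2.resize(im[:,:,::-1],None,fx=1.5,fy=1.5))
E
```

```text
time: 2.5
tool_pos: [0.5355, 0.1299, 0.0988]
orientation: [179.9, 0.0, -169.1]
ft_force: [-0.9, 0.0, 0.8]
opening: -0.0001
grip_force: 0.0
```

View pics/w1.png

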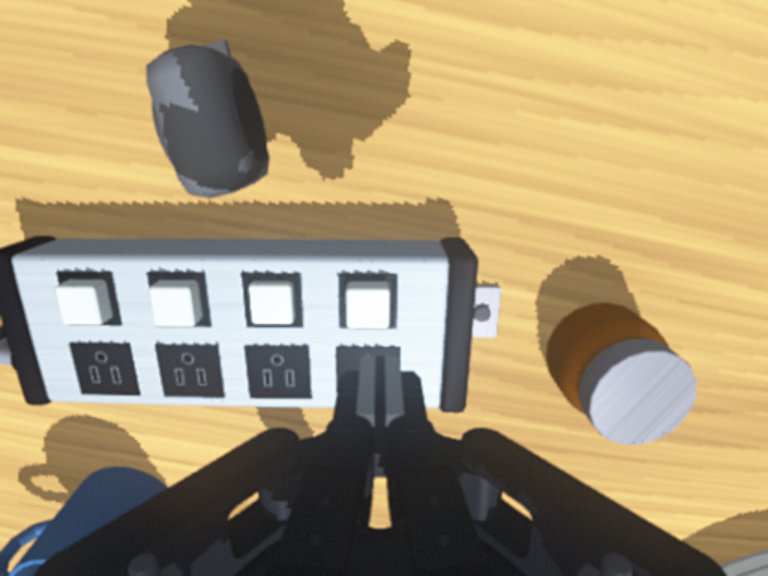

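The wrist view shows four keys at about (85,303), (177,303), (272,302), (368,305) in the 1.5x picture. The second from the left looks lower. I'll check positions from this view.

Run:
```python
from h import *
from scipy.spatial.transform import Rotation as R
np.set_printoptions(precision=4,suppress=True)
s=env.sense();print(s["time"],s["tool_pos"],s["orientation"],s["ft_force"])
i=env.camera_info("wrist");T=np.eye(4);T[:3,:3]=R.from_euler("xyz",s["orientation"],degrees=True).as_matrix();T[:3,3]=s["tool_pos"];E=T@i["mount"]
uv=np.array([[370,305],[273,303],[178,303],[85,304]])/1.5
p=cv2.undistortPoints(uv.reshape(-1,1,2),i["camera_matrix"],i["dist_coeffs"]).reshape(-1,2)
d=np.c_[p[:,0],-p[:,1],-np.ones(4)]@E[:3,:3].T
for z in(.054,.049):print(E[:3,3]+d*((z-E[2,3])/d[:,2])[:,None])
```

```text
2.55 [0.5357 0.1298 0.0991] [ 179.9361    0.0812 -169.07  ] [-0.1814  0.0422  0.629 ]
[[ 0.5354  0.1243  0.054 ]
 [ 0.5436  0.0762  0.054 ]
 [ 0.553   0.0284  0.054 ]
 [ 0.5631 -0.0203  0.054 ]]
[[ 0.5374  0.1246  0.049 ]
 [ 0.5458  0.0754  0.049 ]
 [ 0.5554  0.0264  0.049 ]
 [ 0.5657 -0.0234  0.049 ]]
```

```bash
python3 -m handwheel '[{"offset":[1,-5,-5],"rotation":[0,0,0],"grip":0},{"offset":[1,-5,-15],"rotation":[0,0,0],"grip":0},{"offset":[1,-5,-26],"rotation":[0,0,0],"grip":0},{"offset":[1,-5,-36],"rotation":[0,0,0],"grip":0},{"offset":[1,-5,-41],"rotation":[0,0,0],"grip":0},{"offset":[1,-5,-41],"rotation":[0,0,0],"grip":0},{"offset":[1,-5,-41],"rotation":[0,0,0],"grip":0}]'
python3 -m handwheel '[{"offset":[0,0,-1],"rotation":[0,0,0],"grip":0},{"offset":[0,0,-2],"rotation":[0,0,0],"grip":0},{"offset":[0,0,-3],"rotation":[0,0,0],"grip":0},{"offset":[0,0,-4],"rotation":[0,0,0],"grip":0},{"offset":[0,0,-4],"rotation":[0,0,0],"grip":0},{"offset":[0,0,-4],"rotation":[0,0,0],"grip":0}]'
```

```text
time: 3.25
tool_pos: [0.5368, 0.1228, 0.0571]
orientation: [-180.0, -0.0, -169.2]
ft_force: [0.3, -0.5, -0.0]
opening: 0.0003
grip_force: 0.0
time: 3.85
tool_pos: [0.5367, 0.1228, 0.0532]
orientation: [180.0, 0.0, -169.2]
ft_force: [-0.2, 0.2, 0.3]
opening: 0.0002
grip_force: 0.0
```

```bash
python3 -m handwheel '[{"offset":[0,0,-1],"rotation":[0,0,0],"grip":0},{"offset":[0,0,-1],"rotation":[0,0,0],"grip":0},{"offset":[0,0,-1],"rotation":[0,0,0],"grip":0}]'
python3 -m handwheel '[{"offset":[0,0,-1],"rotation":[0,0,0],"grip":0},{"offset":[0,0,-1],"rotation":[0,0,0],"grip":0},{"offset":[0,0,-1],"rotation":[0,0,0],"grip":0}]'
```

```text
time: 4.15
tool_pos: [0.5367, 0.1228, 0.0521]
orientation: [180.0, -0.0, -169.2]
ft_force: [-0.7, -0.3, -0.4]
opening: -0.0005
grip_force: 0.0
time: 4.45
tool_pos: [0.5367, 0.1228, 0.0511]
orientation: [180.0, -0.0, -169.2]
ft_force: [0.0, 0.5, 0.2]
opening: -0.0003
grip_force: 0.0
```

```bash
for i in 1; do python3 -m handwheel '[{"offset":[0,0,-1],"rotation":[0,0,0],"grip":0},{"offset":[0,0,-1],"rotation":[0,0,0],"grip":0},{"offset":[0,0,-1],"rotation":[0,0,0],"grip":0}]' | grep -E 'pos|force:'; done
python3 - <<'E'
from h import *
im=env.read_camera("wrist");cv2.imwrite("pics/w2.png",cv2.resize(im[:,:,::-1],None,fx=1.5,fy=1.5))
E
```

```text
tool_pos: [0.5367, 0.1228, 0.0501]
ft_force: [-0.2, 0.6, 0.5]
grip_force: 0.0
```

View pics/w2.png

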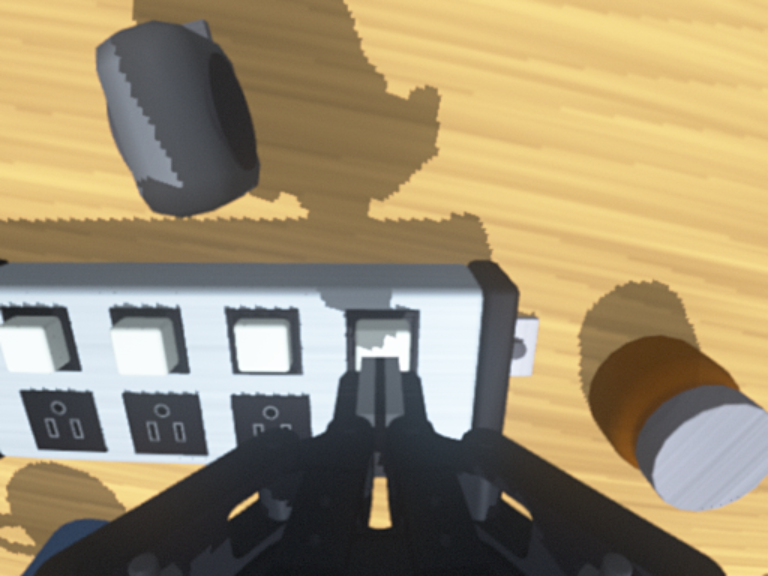

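```bash
python3 - <<'E'
from h import *
i=env.camera_info("wrist");M=np.linalg.inv(i["mount"])
P=np.array([[0,0,0],[.011,0,0],[-.011,0,0],[.011,.01,0],[0.004,0,0],[0.011,0,-.005]])
c=P@M[:3,:3].T+M[:3,3]
c=c*[1,-1,-1]
print(1.5*cv2.projectPoints(c,np.zeros(3),np.zeros(3),i["camera_matrix"],i["dist_coeffs"])[0].reshape(-1,2))
s=env.sense();print(s["joints"],s["opening"],s["tool_pos"])
E
python3 - <<'E'
import cv2
a=cv2.imread('pics/w2.png')[280:430,300:470];cv2.imwrite('pics/w2c.png',cv2.resize(a,None,fx=4,fy=4,interpolation=cv2.INTER_CUBIC))
E
```

```text
[[380.7674932  348.89608801]
 [380.79419208 324.29066479]
 [380.74139484 372.49417108]
 [405.73318855 324.29507546]
 [380.77713332 340.0671644 ]
 [380.81374237 329.52522448]]
[-35.67592756  14.58082858  22.66851981 108.42179922  -6.55379336
  58.2481536   90.57125681] -0.00010794881412083497 [0.53671657 0.12274664 0.05012974]
```

View pics/w2c.png

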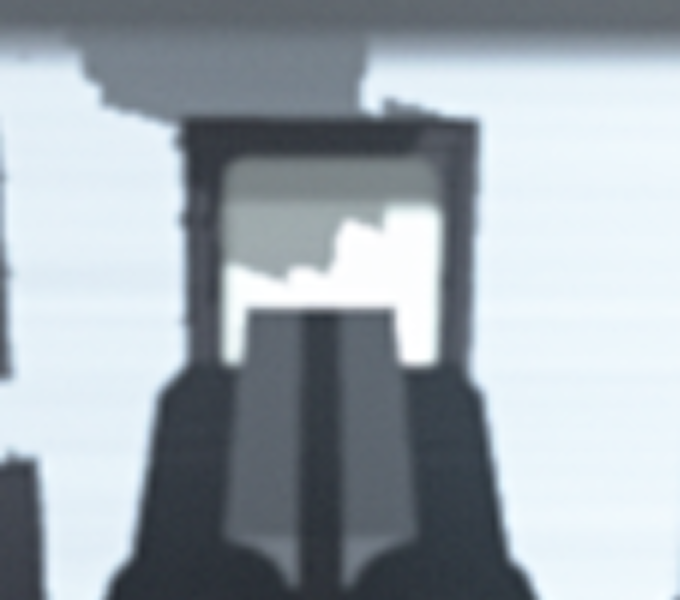

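```bash
cat > f.py <<'E'
from h import *
f=[]
for _ in range(4):
    env.read_camera("top");s=env.sense();f.append(s["ft_force"])
print(round(s["time"],2),s["tool_pos"].round(4),"mean F",np.mean(f,0).round(2),"sd",np.std(f,0).round(2))
E
python3 f.py
python3 - <<'E'
from h import *
im=env.read_camera("scene");cv2.imwrite("pics/s2.png",cv2.resize(im[100:230,160:330,::-1],(680,520),interpolation=cv2.INTER_CUBIC))
E
```

```text
5.0 [0.5367 0.1228 0.0502] mean F [-0.18  0.1   0.05] sd [0.24 0.82 0.23]
```

View pics/s2.png

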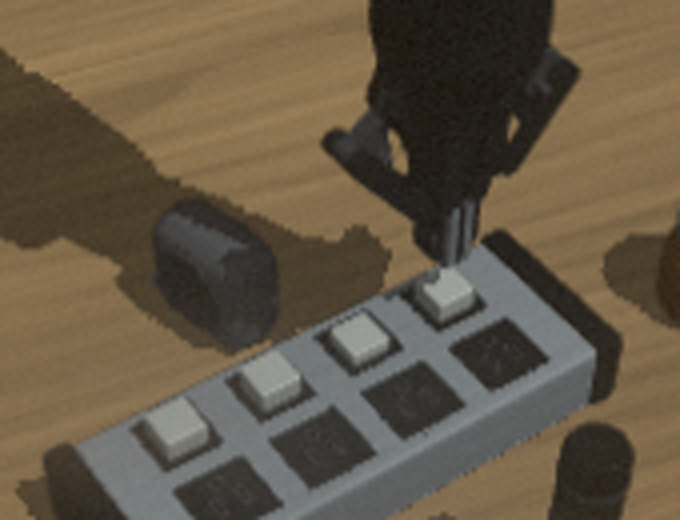

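Run:
```python
from h import *
from scipy.spatial.transform import Rotation as R
s=env.sense()
i=env.camera_info("wrist");T=np.eye(4);T[:3,:3]=R.from_euler("xyz",s["orientation"],degrees=True).as_matrix();T[:3,3]=s["tool_pos"]
def prw(P):
    c=(np.c_[P,np.ones(len(P))]@np.linalg.inv(T@i["mount"]).T)[:,:3]*[1,-1,-1]
    return 1.5*cv2.projectPoints(c,np.zeros(3),np.zeros(3),i["camera_matrix"],i["dist_coeffs"])[0].reshape(-1,2)
j=env.camera_info("scene")
def prs(P):
    c=(np.c_[P,np.ones(len(P))]@np.linalg.inv(j["extrinsics"]).T)[:,:3]*[1,-1,-1]
    return 4*(cv2.projectPoints(c,np.zeros(3),np.zeros(3),j["camera_matrix"],j["dist_coeffs"])[0].reshape(-1,2)-[160,100])
for dz in(0,5,10,15,20):
    tip=np.array([[a,0,-dz/1000] for a in(.011,0,-.011)])
    W=tip@T[:3,:3].T+T[:3,3]
    print(dz,"wrist",prw(W).round(0).tolist(),"scene",prs(W).round(0).tolist())
print("key up top",prs(np.array([[.537,.1243,.054]])),prw(np.array([[.537,.1243,.054]])))
```

```text
0 wrist [[381.0, 324.0], [381.0, 349.0], [381.0, 372.0]] scene [[427.0, 274.0], [441.0, 287.0], [455.0, 301.0]]
5 wrist [[381.0, 330.0], [381.0, 355.0], [381.0, 379.0]] scene [[428.0, 267.0], [441.0, 280.0], [456.0, 293.0]]
10 wrist [[381.0, 335.0], [381.0, 361.0], [381.0, 385.0]] scene [[428.0, 259.0], [442.0, 273.0], [456.0, 286.0]]
15 wrist [[381.0, 341.0], [381.0, 367.0], [381.0, 392.0]] scene [[429.0, 252.0], [443.0, 265.0], [457.0, 279.0]]
20 wrist [[381.0, 347.0], [381.0, 374.0], [381.0, 399.0]] scene [[429.0, 244.0], [443.0, 257.0], [457.0, 271.0]]
key up top [[444.40330761 281.17452835]] [[384.30629407 354.5143509 ]]
```

The scene view shows the fingertip at about (452,268), still clear of the first key, whose top is around (445,290). So the real tip sits roughly 15 mm above the nominal TCP. I'll go down by feel.

```bash
for r in 1; do python3 -m handwheel '[{"offset":[0,1,-1],"rotation":[0,0,0],"grip":0},{"offset":[0,1,-2],"rotation":[0,0,0],"grip":0},{"offset":[0,1,-3],"rotation":[0,0,0],"grip":0},{"offset":[0,1,-4],"rotation":[0,0,0],"grip":0},{"offset":[0,1,-4],"rotation":[0,0,0],"grip":0}]' | grep -E 'pos|ft'; python3 -m handwheel '[{"offset":[0,0,-1],"rotation":[0,0,0],"grip":0},{"offset":[0,0,-2],"rotation":[0,0,0],"grip":0},{"offset":[0,0,-2],"rotation":[0,0,0],"grip":0}]' | grep -E 'pos|ft'; done; python3 f.py
```

```text
tool_pos: [0.5366, 0.1237, 0.0459]
ft_force: [-0.5, -0.0, -0.6]
tool_pos: [0.5366, 0.1237, 0.044]
ft_force: [-0.8, -0.2, 0.2]
6.05 [0.5368 0.1238 0.0442] mean F [-0.03  0.05 -0.24] sd [0.25 0.14 0.27]
```

```bash
python3 -m handwheel '[{"offset":[0,0,-1],"rotation":[0,0,0],"grip":0},{"offset":[0,0,-2],"rotation":[0,0,0],"grip":0},{"offset":[0,0,-2],"rotation":[0,0,0],"grip":0}]' | grep -E 'pos|ft';  python3 -m handwheel '[{"offset":[0,0,-1],"rotation":[0,0,0],"grip":0},{"offset":[0,0,-1.5],"rotation":[0,0,0],"grip":0},{"offset":[0,0,-1.5],"rotation":[0,0,0],"grip":0}]' | grep -E 'pos|ft'; python3 f.py
```

```text
tool_pos: [0.5366, 0.1238, 0.0419]
ft_force: [0.8, 0.4, -0.2]
tool_pos: [0.5367, 0.1238, 0.0405]
ft_force: [0.3, 0.5, 0.2]
6.85 [0.5368 0.1238 0.0407] mean F [0.21 0.2  0.08] sd [0.7  0.85 0.44]
```

```bash
python3 -m handwheel '[{"offset":[0,0,-1],"rotation":[0,0,0],"grip":0},{"offset":[0,0,-1.5],"rotation":[0,0,0],"grip":0},{"offset":[0,0,-1.5],"rotation":[0,0,0],"grip":0}]' | grep -E 'pos|ft'; python3 f.py
python3 - <<'E'
from h import *
im=env.read_camera("scene");cv2.imwrite("pics/s3.png",cv2.resize(im[130:200,220:310,::-1],(720,560),interpolation=cv2.INTER_CUBIC))
E
```

```text
tool_pos: [0.5366, 0.1237, 0.039]
ft_force: [0.6, 1.1, 0.3]
7.35 [0.5367 0.1238 0.0392] mean F [-0.55  0.11 -0.19] sd [0.37 0.37 0.26]
```

View pics/s3.png

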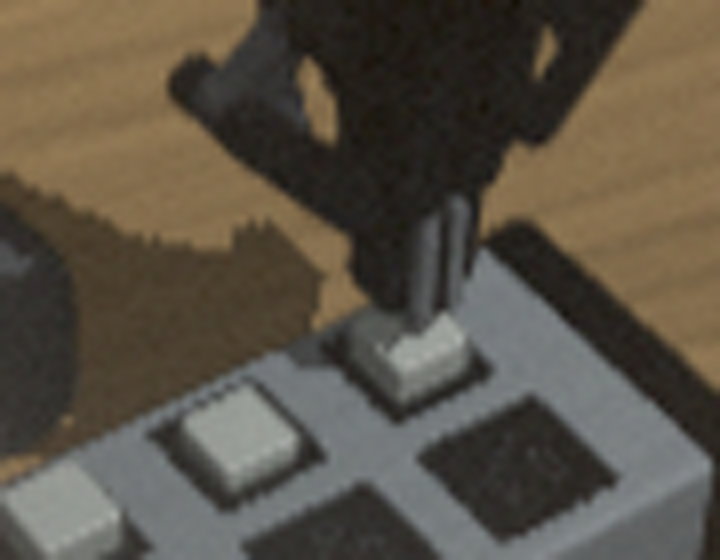

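The picture shows the pad ends at about (425,325), only a few millimetres above key 1's top at about (412,355). I'll continue in small steps.

```bash
python3 -m handwheel '[{"offset":[0,0,-1],"rotation":[0,0,0],"grip":0},{"offset":[0,0,-1.5],"rotation":[0,0,0],"grip":0},{"offset":[0,0,-1.5],"rotation":[0,0,0],"grip":0}]' | grep -E 'pos|ft'; python3 f.py;  python3 -m handwheel '[{"offset":[0,0,-1],"rotation":[0,0,0],"grip":0},{"offset":[0,0,-1.5],"rotation":[0,0,0],"grip":0},{"offset":[0,0,-1.5],"rotation":[0,0,0],"grip":0}]' | grep -E 'pos|ft'; python3 f.py
```

```text
tool_pos: [0.5366, 0.1238, 0.0375]
ft_force: [-0.3, 0.2, -0.7]
7.9 [0.5367 0.1238 0.0377] mean F [ 0.48 -0.14  0.14] sd [0.55 0.16 0.32]
tool_pos: [0.5366, 0.1237, 0.036]
ft_force: [-0.1, 0.5, 0.4]
8.4 [0.5368 0.1238 0.0362] mean F [ 0.07 -0.32 -0.27] sd [0.34 0.32 0.82]
```

```bash
python3 -m handwheel '[{"offset":[0,0,-1],"rotation":[0,0,0],"grip":0},{"offset":[0,0,-1.5],"rotation":[0,0,0],"grip":0},{"offset":[0,0,-1.5],"rotation":[0,0,0],"grip":0}]' | grep -E 'pos|ft'; python3 f.py;  python3 -m handwheel '[{"offset":[0,0,-1],"rotation":[0,0,0],"grip":0},{"offset":[0,0,-1],"rotation":[0,0,0],"grip":0}]' | grep -E 'pos|ft'; python3 f.py
```

```text
tool_pos: [0.5366, 0.1238, 0.0345]
ft_force: [-0.4, -1.0, 0.6]
8.9 [0.5367 0.1238 0.0347] mean F [ 0.24  0.01 -0.03] sd [0.58 0.25 0.15]
tool_pos: [0.5366, 0.1238, 0.0335]
ft_force: [-0.1, -1.1, -0.9]
9.3 [0.5367 0.1238 0.0337] mean F [ 0.04 -0.27 -0.07] sd [0.39 0.71 0.74]
```

Run:
```python
from h import *
a=env.read_camera("scene")[130:200,220:310,::-1];b=env.read_camera("wrist")[180:290,190:330,::-1]
cv2.imwrite("pics/s4.png",np.hstack([cv2.resize(a,(400,311),interpolation=cv2.INTER_CUBIC),cv2.resize(b,(396,311),interpolation=cv2.INTER_CUBIC)]))
```

```text
(no output)
```

View pics/s4.png

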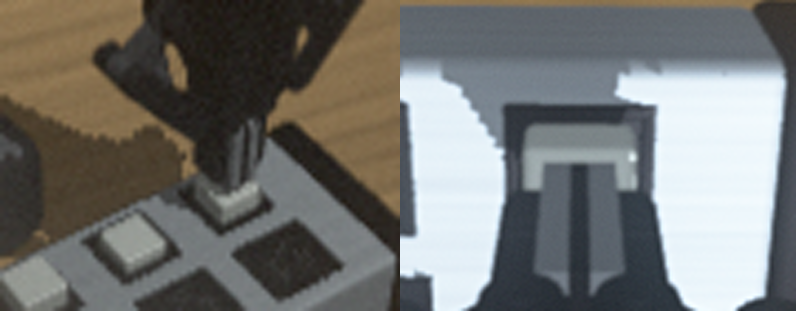

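Left panel: the pad ends at (240,190) are right at key 1's top. Right panel: the near pad edge lies just inside the cap's near edge at row 163. Contact is imminent.

```bash
python3 -m handwheel '[{"offset":[0,0,-1],"rotation":[0,0,0],"grip":0},{"offset":[0,0,-1],"rotation":[0,0,0],"grip":0}]' | grep -E 'pos|ft'; python3 f.py;  python3 -m handwheel '[{"offset":[0,0,-1],"rotation":[0,0,0],"grip":0},{"offset":[0,0,-1],"rotation":[0,0,0],"grip":0}]' | grep -E 'pos|ft'; python3 f.py
```

```text
tool_pos: [0.5366, 0.1238, 0.0325]
ft_force: [0.2, -0.4, 0.5]
9.8 [0.5367 0.1238 0.0326] mean F [0.14 0.39 0.31] sd [0.65 0.22 0.33]
tool_pos: [0.5366, 0.1238, 0.0315]
ft_force: [-0.5, 0.4, 0.2]
10.2 [0.5367 0.1238 0.0316] mean F [ 0.41 -0.13  0.14] sd [0.32 0.4  0.62]
```

```bash
python3 -m handwheel '[{"offset":[0,0,-1],"rotation":[0,0,0],"grip":0},{"offset":[0,0,-1],"rotation":[0,0,0],"grip":0}]' | grep -E 'pos|ft'; python3 f.py;  python3 -m handwheel '[{"offset":[0,0,-1],"rotation":[0,0,0],"grip":0},{"offset":[0,0,-1],"rotation":[0,0,0],"grip":0}]' | grep -E 'pos|ft'; python3 f.py
```

```text
tool_pos: [0.5369, 0.1238, 0.0307]
ft_force: [-0.2, -0.3, 1.0]
10.6 [0.5369 0.1238 0.0308] mean F [0.01 0.02 1.1 ] sd [0.44 0.4  0.17]
tool_pos: [0.5369, 0.1238, 0.0297]
ft_force: [-0.1, 0.3, 1.8]
11.0 [0.5369 0.1238 0.0298] mean F [0.5  0.27 1.83] sd [0.09 0.23 0.45]
```

```bash
python3 -m handwheel '[{"offset":[0,0,-1],"rotation":[0,0,0],"grip":0},{"offset":[0,0,-1],"rotation":[0,0,0],"grip":0},{"offset":[0,0,-1],"rotation":[0,0,0],"grip":0}]' | grep -E 'pos|ft'; python3 -m handwheel '[{"offset":[0,0,4],"rotation":[0,0,0],"grip":0},{"offset":[0,0,14],"rotation":[0,0,0],"grip":0},{"offset":[1,-5,22],"rotation":[0,0,0],"grip":0},{"offset":[4,-20,24],"rotation":[0,0,0],"grip":0},{"offset":[7,-38,22],"rotation":[0,0,0],"grip":0},{"offset":[9,-48,18],"rotation":[0,0,0],"grip":0},{"offset":[9,-48,12],"rotation":[0,0,0],"grip":0},{"offset":[9,-48,7],"rotation":[0,0,0],"grip":0},{"offset":[9,-48,5],"rotation":[0,0,0],"grip":0},{"offset":[9,-48,5],"rotation":[0,0,0],"grip":0}]' | grep -E 'pos|ft|time'
```

```text
tool_pos: [0.5368, 0.1238, 0.0287]
ft_force: [-0.3, -0.2, 2.9]
time: 12.3
tool_pos: [0.5451, 0.0766, 0.0329]
ft_force: [0.6, -0.4, 0.1]
```

```bash
python3 -m handwheel '[{"offset":[0,0,-1],"rotation":[0,0,0],"grip":0},{"offset":[0,0,-2],"rotation":[0,0,0],"grip":0},{"offset":[0,0,-3],"rotation":[0,0,0],"grip":0},{"offset":[0,0,-4],"rotation":[0,0,0],"grip":0},{"offset":[0,0,-4],"rotation":[0,0,0],"grip":0}]' | grep -E 'pos|ft'; python3 f.py
```

```text
tool_pos: [0.5457, 0.0758, 0.0296]
ft_force: [0.0, -0.0, -0.6]
13.0 [0.5458 0.0758 0.0297] mean F [ 0.48  0.05 -0.47] sd [0.62 0.49 0.28]
```

```bash
python3 -m handwheel '[{"offset":[0,0,-1],"rotation":[0,0,0],"grip":0},{"offset":[0,0,-2],"rotation":[0,0,0],"grip":0},{"offset":[0,0,-2],"rotation":[0,0,0],"grip":0}]' | grep -E 'pos|ft'; python3 -m handwheel '[{"offset":[0,0,-0.6],"rotation":[0,0,0],"grip":0},{"offset":[0,0,-0.6],"rotation":[0,0,0],"grip":0}]' | grep -E 'pos|ft'; python3 f.py
```

```text
tool_pos: [0.5456, 0.0758, 0.0275]
ft_force: [-0.2, 0.8, -0.7]
tool_pos: [0.5457, 0.0758, 0.027]
ft_force: [-0.5, -0.2, -0.1]
13.7 [0.5458 0.0758 0.0271] mean F [-0.33  0.18 -0.51] sd [0.37 0.47 0.41]
```

```bash
python3 -m handwheel '[{"offset":[0,0,-0.5],"rotation":[0,0,0],"grip":0},{"offset":[0,0,-0.5],"rotation":[0,0,0],"grip":0}]' | grep -E 'pos|ft'; python3 f.py;python3 -m handwheel '[{"offset":[0,0,-0.3],"rotation":[0,0,0],"grip":0},{"offset":[0,0,-0.3],"rotation":[0,0,0],"grip":0}]' | grep -E 'pos|ft'; python3 f.py
```

```text
tool_pos: [0.5457, 0.0757, 0.0265]
ft_force: [-0.3, -1.2, 0.5]
14.1 [0.5457 0.0758 0.0265] mean F [ 0.1  -0.19 -0.18] sd [0.5  0.29 0.14]
tool_pos: [0.5457, 0.0758, 0.0262]
ft_force: [0.1, 0.8, -0.7]
14.5 [0.5457 0.0758 0.0262] mean F [-0.11  0.12 -0.33] sd [0.52 0.59 0.29]
```

```bash
python3 -m handwheel '[{"offset":[0,0,-0.3],"rotation":[0,0,0],"grip":0},{"offset":[0,0,-0.3],"rotation":[0,0,0],"grip":0}]' | grep -E 'pos|ft'; python3 f.py;python3 -m handwheel '[{"offset":[0,0,-0.3],"rotation":[0,0,0],"grip":0},{"offset":[0,0,-0.3],"rotation":[0,0,0],"grip":0}]' | grep -E 'pos|ft'; python3 f.py
```

```text
tool_pos: [0.5457, 0.0758, 0.0262]
ft_force: [-0.7, -0.4, 3.0]
14.9 [0.5457 0.0758 0.0262] mean F [-1.41 -0.45  3.49] sd [0.34 0.28 0.74]
tool_pos: [0.5458, 0.0758, 0.0258]
ft_force: [-1.7, 0.1, 4.2]
15.3 [0.5457 0.0758 0.0257] mean F [-1.3  -0.13  4.18] sd [0.28 0.68 0.45]
```

Key 2 resists stiffly at 5 mm lower, so it is the latched one. I'll lift and go to key 3.

```bash
python3 -m handwheel '[{"offset":[0,0,5],"rotation":[0,0,0],"grip":0},{"offset":[0,0,15],"rotation":[0,0,0],"grip":0},{"offset":[1,-5,25],"rotation":[0,0,0],"grip":0},{"offset":[4,-20,27],"rotation":[0,0,0],"grip":0},{"offset":[7,-38,25],"rotation":[0,0,0],"grip":0},{"offset":[9,-49,20],"rotation":[0,0,0],"grip":0},{"offset":[9,-49,14],"rotation":[0,0,0],"grip":0},{"offset":[9,-49,9],"rotation":[0,0,0],"grip":0},{"offset":[9,-49,7],"rotation":[0,0,0],"grip":0},{"offset":[9,-49,7],"rotation":[0,0,0],"grip":0}]' | grep -E 'pos|ft|time'
python3 -m handwheel '[{"offset":[0,0,-1],"rotation":[0,0,0],"grip":0},{"offset":[0,0,-2],"rotation":[0,0,0],"grip":0},{"offset":[0,0,-3],"rotation":[0,0,0],"grip":0},{"offset":[0,0,-3],"rotation":[0,0,0],"grip":0}]' | grep -E 'pos|ft'; python3 f.py
python3 -m handwheel '[{"offset":[0,0,-1],"rotation":[0,0,0],"grip":0},{"offset":[0,0,-1],"rotation":[0,0,0],"grip":0}]' | grep -E 'pos|ft'; python3 f.py
```

```text
time: 16.3
tool_pos: [0.5541, 0.0277, 0.0319]
ft_force: [0.2, -0.9, 0.7]
tool_pos: [0.5549, 0.0273, 0.0299]
ft_force: [-0.7, 1.3, 1.4]
16.9 [0.5549 0.0272 0.0299] mean F [-0.43  1.04  1.55] sd [0.57 0.33 0.37]
tool_pos: [0.555, 0.0271, 0.0288]
ft_force: [-0.2, 2.1, 2.4]
17.3 [0.5549 0.027  0.0288] mean F [-0.16  2.23  2.3 ] sd [0.53 0.24 0.31]
```

Key 3 is up. Now key 4.

```bash
python3 -m handwheel '[{"offset":[0,0,5],"rotation":[0,0,0],"grip":0},{"offset":[0,0,14],"rotation":[0,0,0],"grip":0},{"offset":[1,-5,22],"rotation":[0,0,0],"grip":0},{"offset":[4,-20,24],"rotation":[0,0,0],"grip":0},{"offset":[7,-38,22],"rotation":[0,0,0],"grip":0},{"offset":[9,-49,18],"rotation":[0,0,0],"grip":0},{"offset":[9,-49,12],"rotation":[0,0,0],"grip":0},{"offset":[9,-49,7],"rotation":[0,0,0],"grip":0},{"offset":[9,-49,6],"rotation":[0,0,0],"grip":0},{"offset":[9,-49,6],"rotation":[0,0,0],"grip":0},{"offset":[9,-49,6],"rotation":[0,0,0],"grip":0}]' | grep -E 'pos|ft|time'
python3 -m handwheel '[{"offset":[0,0,-1],"rotation":[0,0,0],"grip":0},{"offset":[0,0,-2],"rotation":[0,0,0],"grip":0},{"offset":[0,0,-3],"rotation":[0,0,0],"grip":0},{"offset":[0,0,-4],"rotation":[0,0,0],"grip":0},{"offset":[0,0,-4],"rotation":[0,0,0],"grip":0}]' | grep -E 'pos|ft'; python3 f.py
python3 -m handwheel '[{"offset":[0,0,-1],"rotation":[0,0,0],"grip":0},{"offset":[0,0,-1],"rotation":[0,0,0],"grip":0}]' | grep -E 'pos|ft'; python3 f.py
```

```text
time: 18.4
tool_pos: [0.5637, -0.0215, 0.0346]
ft_force: [-1.3, 0.4, 1.0]
tool_pos: [0.5638, -0.0222, 0.0307]
ft_force: [-0.4, -0.5, 0.7]
19.1 [ 0.5637 -0.0222  0.0308] mean F [-0.53 -0.    1.22] sd [0.59 0.49 0.47]
tool_pos: [0.5638, -0.0222, 0.0297]
ft_force: [-0.9, 0.3, 1.4]
19.5 [ 0.5638 -0.0222  0.0297] mean F [-1.    0.55  1.84] sd [0.37 0.33 0.22]
```

Key 4 is up too. Back to key 2 for the full press.

```bash
python3 -m handwheel '[{"offset":[0,0,5],"rotation":[0,0,0],"grip":0},{"offset":[0,0,15],"rotation":[0,0,0],"grip":0},{"offset":[0,2,25],"rotation":[0,0,0],"grip":0},{"offset":[-4,20,28],"rotation":[0,0,0],"grip":0},{"offset":[-8,44,28],"rotation":[0,0,0],"grip":0},{"offset":[-13,70,28],"rotation":[0,0,0],"grip":0},{"offset":[-17,92,26],"rotation":[0,0,0],"grip":0},{"offset":[-18,98,20],"rotation":[0,0,0],"grip":0},{"offset":[-18,98,10],"rotation":[0,0,0],"grip":0},{"offset":[-18,98,2],"rotation":[0,0,0],"grip":0},{"offset":[-18,98,-1],"rotation":[0,0,0],"grip":0},{"offset":[-18,98,-1],"rotation":[0,0,0],"grip":0}]' | grep -E 'pos|ft|time'
python3 -m handwheel '[{"offset":[0,0,-1],"rotation":[0,0,0],"grip":0},{"offset":[0,0,-2],"rotation":[0,0,0],"grip":0},{"offset":[0,0,-3],"rotation":[0,0,0],"grip":0},{"offset":[0,0,-4],"rotation":[0,0,0],"grip":0},{"offset":[0,0,-5],"rotation":[0,0,0],"grip":0},{"offset":[0,0,-5],"rotation":[0,0,0],"grip":0}]' | grep -E 'pos|ft'; python3 f.py
```

```text
time: 20.7
tool_pos: [0.5452, 0.0742, 0.0277]
ft_force: [-0.6, 0.4, 0.6]
tool_pos: [0.5461, 0.0756, 0.024]
ft_force: [-1.5, -1.6, 4.5]
21.5 [0.546  0.0756 0.0239] mean F [-0.85 -1.    4.64] sd [0.44 0.22 0.35]
```

```bash
python3 -m handwheel '[{"offset":[0,0,-1],"rotation":[0,0,0],"grip":0},{"offset":[0,0,-1.5],"rotation":[0,0,0],"grip":0},{"offset":[0,0,-1.5],"rotation":[0,0,0],"grip":0}]' | grep -E 'pos|ft'; python3 f.py;  python3 -m handwheel '[{"offset":[0,0,-0.5],"rotation":[0,0,0],"grip":0},{"offset":[0,0,-0.5],"rotation":[0,0,0],"grip":0}]' | grep -E 'pos|ft'; python3 f.py
```

```text
tool_pos: [0.5461, 0.0756, 0.0226]
ft_force: [-1.9, -2.0, 7.6]
22.0 [0.5461 0.0756 0.0228] mean F [-1.64 -1.93  8.19] sd [0.39 0.49 0.54]
tool_pos: [0.5461, 0.0756, 0.0224]
ft_force: [-3.0, -1.3, 9.8]
22.4 [0.5461 0.0756 0.0224] mean F [-2.22 -1.84  9.56] sd [0.65 0.45 0.58]
```

At the stop (9.6 N and stiff). I'll release straight up, then look.

```bash
python3 -m handwheel '[{"offset":[0,0,3],"rotation":[0,0,0],"grip":0},{"offset":[0,0,8],"rotation":[0,0,0],"grip":0},{"offset":[0,0,16],"rotation":[0,0,0],"grip":0},{"offset":[0,0,30],"rotation":[0,0,0],"grip":0},{"offset":[0,0,50],"rotation":[0,0,0],"grip":0},{"offset":[0,0,75],"rotation":[0,0,0],"grip":0},{"offset":[0,0,100],"rotation":[0,0,0],"grip":0},{"offset":[0,0,125],"rotation":[0,0,0],"grip":0},{"offset":[0,0,140],"rotation":[0,0,0],"grip":0},{"offset":[0,0,145],"rotation":[0,0,0],"grip":0},{"offset":[0,0,145],"rotation":[0,0,0],"grip":0}]' | grep -E 'pos|ft|time'
python3 - <<'E'
from h import *
a=env.read_camera("scene")[150:220,180:300,::-1];b=cv2.imread("pics/scene0.png")[150:220,180:300]
c=env.read_camera("scene")[:,:,::-1]
f=lambda x:cv2.resize(x,(400,233),interpolation=cv2.INTER_CUBIC)
cv2.imwrite("pics/s5.png",np.vstack([np.hstack([f(b),f(a)]),cv2.resize(c,(800,600))[90:450]]))
E
```

```text
time: 23.5
tool_pos: [0.5458, 0.076, 0.167]
ft_force: [-0.1, 0.8, 0.2]
```

View pics/s5.png

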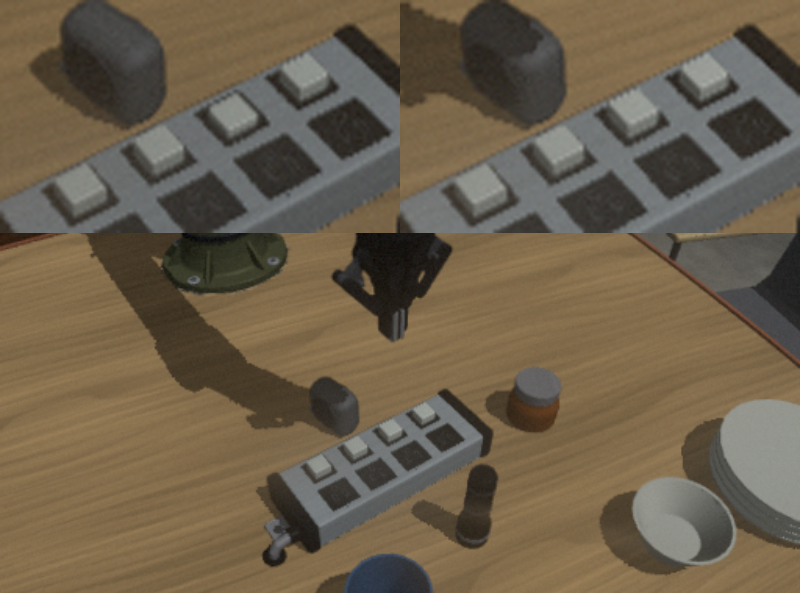

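Key 2 was low at (232,118) in the before crop. It now stands level with the other three (at (633,113) in the after crop), and nothing around the bar has moved.

```bash
python3 -c "
from plant import env
print(env.finish_job())"
```

```text
the job is handed in; nothing more can be done
None
```

The job is handed in: I tapped all four keys left to right, found the second from the left latched, and pressed it to its stop and let go; the last picture shows all four up and nothing moved.

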